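# Hang the cast leaf on the display stand

## Robot

A 7-joint arm with a two-finger parallel gripper is mounted at the origin on the work surface. World frame = base frame: x ahead of the robot, y to its left, z up, the work surface at z = 0. Lengths are in mm, angles in rad, forces in N, time in s.
With the tool pointing down it reaches from about 375 to 925 mm from the base axis. Payload 3.1 kg.
Tool frame: the origin (TCP) lies midway between the tips of the shut fingers; the grasp point (between the pads) lies 19 mm behind it; z points along the fingers, y is the line along which they close (so a half turn about z gives the same grasp; the last joint's range is limited). The gripper opens to 85 mm and grips with 20 to 120 N. Pads are 22 mm wide; open, the fingers measure 114 mm over their backs; the gripper's body (76 mm by 85 mm) begins 54 mm behind the grasp point. The pads swing forward as they close: fully open they stand 13 mm farther back than shut.
Start: joints at [1.043, 0.383, 0.044, 1.598, -0.018, 1.161, -0.05], TCP at [270.867, -590.876, 231.269] pointing down, gripper open.
Joint ranges: [-2.61, 2.61], [-0.41, 2.15], [-1.48, 1.57], [0, 2.5], [-1.57, 4.71], [0.05, 1.97], [-2.85, 2.85]. Speed limits (rad/s): [2.79, 2.79, 3.14, 3.14, 3.14, 3.14, 3.14].

## Interface

Orientations are given as a 3x3 rotation matrix whose columns are the frame's x, y, z axes.
In Python, from cell import bot gives the robot as it stands.
- The arm moves only by the shell command python3 -m crank 'ROWS' [FORCE]. ROWS is JSON, a list of rows, each an object with "grip": the finger opening in m, from 0 to 0.0854; "xyz": the shift along the tool's x, y, z in m, a list of three; "turn": the turn, a rotation vector about the tool's x, y, z in degrees, a list of three. In form: [{"grip": grip, "xyz": [tx, ty, tz], "turn": [wx, wy, wz]}, ...]. A call has 1 to 10 rows; each row shifts and turns the commanded pose from where the row before left it, along the tool's axes as they then stand; what a row does not reach is not made up. A row lasts 1/10 s, in which the tool goes at most 50 mm and 8.59 degrees, less where a joint would pass 70% of its speed; a pose out of reach is approached as far as the arm can. A call is refused whole if a number of a shift passes 0.05 or a number of a turn 8.59, either way. A call with a gripper value outside its range is refused whole. The fingers move at their own pace and stop on an object; FORCE is the grip in N (left out, the last holds). Time passes only in rows, so rows that do not move let the fingers close. It gives the time, the measured TCP pose, the force, the opening and the grip force at its end, in the units of the state.
- bot.observe(): the state, without advancing time (a new reading comes with each control period).
- bot.snapshot(name): name is "scene" or "top" or "wrist"; returns the picture (480x640x3 uint8, red, green, blue); there is no depth.
- bot.camera_info(name): a dict with "camera_matrix" (3x3 intrinsics, pixels), "R" (3x3) and "t" (3): a world point X has camera coordinates R X + t. Camera axes: x right, y down, z forward; pixel columns grow to the right and rows downward; lengths in mm; the calibration is good to about 2 mm. A picture is of the moment at which its call begins: read the wrist's pose just before it. camera_info takes no time and is no camera call; for the wrist camera it gives the pose at the moment of the call.
- bot.hand_in(): hands the job in; it is judged then, once.
The state is a dict: "time": time; "joint_pos": joint angles; "qd": joint speeds; "effort": joint torques, N m; "ee_pos": TCP position; "eef_rot": TCP orientation; "force": force on the tool from outside, world axes, zero at the start; "torque": the same for the moment, N m; "gripper_width": opening from 0.0 (shut) to 1.0 (fully open); "gripper_force": force on a finger pad.
Only numpy, scipy, OpenCV 4.12 (cv2) and the standard library are available. Lean on these libraries where they do the work, as an engineer would, in place of code of your own. Each camera call takes 0.05 s, during which the arm holds its last target. There are 200 camera calls.

## Task

Lift the cast brass leaf out of the open mould and hang it by its eye on the empty peg of the display stands, ribbed face to the front, so that it has slid down the peg to the post and hangs there freely, eye up, at rest. Leave the leaf that already hangs and the other things on the bench where they are.

Things in the scene. Friction and masses are not known exactly. Their poses are not given: they have to be found in the camera images.
- leaf: cast brass leaf, 132 mm long, 0.2 kg, lying flat in the mould. Origin: middle of its flat underside; x runs to the eye, z out of the ribbed face. Blade 6 mm thick, up to 62 mm wide, x = -62 to 14 mm. Rib along it 12 mm wide, x = -53 to 31 mm, top 20 mm above the underside (14 mm above blade and mould face). Eye at x = 50 mm: ring of 40 mm outer, 26 mm inner diameter, 6 mm thick
- leaf_eye (a point): centre of the leaf's eye hole, 3 mm above the underside; axes as the leaf's (the hole runs along z)
- leaf_rib (a point): a point on top of the leaf's rib, 12 mm behind the leaf's origin, near the centre of mass: good to grip across (y), 62 mm from the eye
- mould: open mould, fixed: dark steel block 168 x 100 mm, top face at 24 mm, leaf-shaped cavity 6 mm deep holding the leaf with 4 mm play, a 14 mm core stud inside the eye no higher than the face, and pins 8 mm thick and high at the corners (x = +-74, y = +-40 mm). Origin: middle of its underside; x points to the eye's end
- free_stand: stand whose peg is empty, fixed: round wooden foot 110 mm across, square wooden post 20 mm wide, 216 mm high, and a round steel peg 8 mm thick, 70 mm long, which leaves the post's front face 195 mm up and slants 50 degrees upward to the front. Origin: centre of the foot's underside; -x is the front
- free_stand_peg_root (a point): where the empty peg's axis leaves the post's front face; axes as the stand's
- free_stand_peg_tip (a point): the empty peg's tip (centre of its round end), 70 mm from the root; axes as the stand's
- taken_stand: a second stand of the same make, fixed, whose peg already carries a leaf like this one; it may be to the left or right. Origin: centre of the foot's underside; -x is the front
- hung_leaf_low (a point): lower end of the leaf that already hangs on the taken stand's peg, swinging freely
- mould_lid: the mould's other half (168 x 100 x 24 mm dark steel block with an empty leaf-shaped cavity, no pins); origin under its middle
- brush: bench brush, 170 mm long, lying; origin under its middle
- jar: glass jar with a metal lid, 64 mm across, 85 mm high; origin at the centre of its underside
- rod_cup: metal cup, 72 mm across and 90 mm high, with thin rods up to 205 mm high; origin at the centre of its underside
- bangle: copper bangle lying flat, 76 mm across, 12 mm high; origin at the centre of its underside
Things that resemble listed ones, but are neither listed nor needed, are in the scene too. Of the things shaped like the leaf, the brass one is meant. What is shaped like the free_stand but red is not meant.

How it is judged:
By the outcome, as a careful person would: the job done as asked, in the order asked, and still so for the second after the job is handed in, with the robot touching nothing.
It also fails if it takes over 45 s, if anything falls off the work surface, if the arm or the gripper's body presses on something with over 40 N, if the wrist force passes 120 N, or if a joint passes its speed limit or range.

## Working session

There is one attempt and no reset: what is moved stays moved. The work goes in short steps, Python scripts to look and compute and a shell command to move; the robot and the scene stay as the last step left them, time stands still between calls to the robot, and variables do not carry over. Pictures are saved under pics/ and viewed, at most 10 in all, crops included, and the job is handed in when it is done.

```bash
mkdir -p pics; ls
python3 - <<'E'
from cell import bot
import cv2,numpy as np
for n in ["scene","top"]:
    im=bot.snapshot(n); cv2.imwrite(f"pics/{n}0.png",im[:,:,::-1])
    c=bot.camera_info(n); print(n,np.round(c["camera_matrix"],1).tolist(),np.round(c["R"],3).tolist(),np.round(c["t"],1).tolist())
o=bot.observe(); print(o["ee_pos"],np.round(o["eef_rot"],3).tolist(),o["time"],o["gripper_width"])
E
```

```text
pics
scene [[561.1, 0.0, 320.6], [0.0, 561.1, 243.2], [0.0, 0.0, 1.0]] [[-0.569, 0.822, -0.021], [0.496, 0.323, -0.806], [-0.655, -0.469, -0.592]] [296.6, -157.9, 1865.1]
top [[445.0, 0.0, 317.6], [0.0, 445.0, 241.0], [0.0, 0.0, 1.0]] [[-0.018, -1.0, -0.01], [-0.998, 0.019, -0.064], [0.064, 0.009, -0.998]] [41.9, 527.1, 1113.5]
[ 270.50236642 -590.09576086  229.9781106 ] [[0.909, 0.417, -0.001], [0.417, -0.909, 0.002], [-0.0, -0.002, -1.0]] 0.1 1.003616528831495
```

View pics/scene0.png

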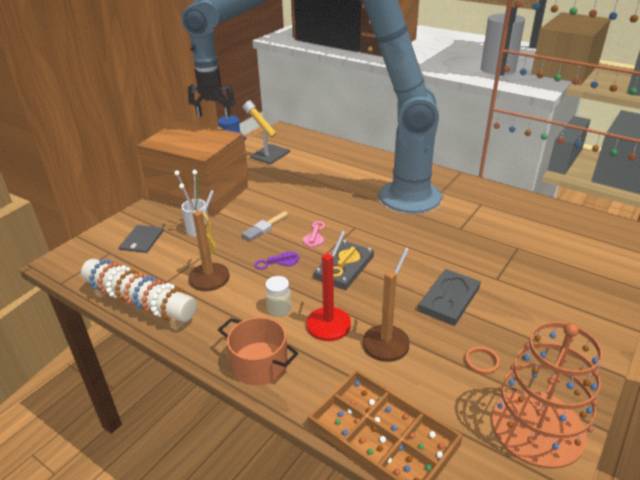

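View pics/top0.png

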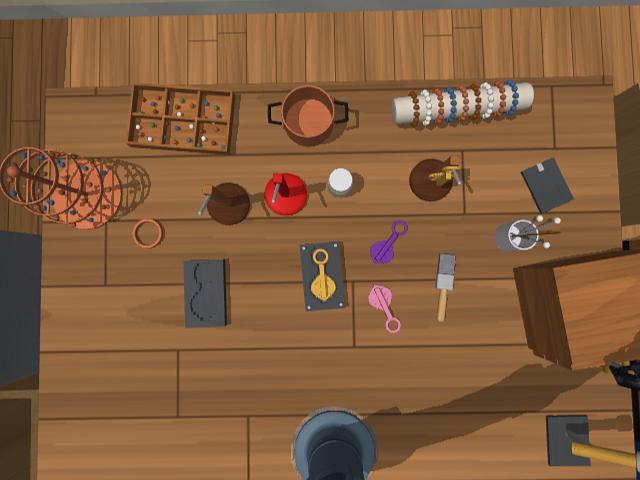

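The scene view shows the brass leaf in the mould at about (345,262), the free brown stand at (387,340) with its peg at (390,275)→(405,250), and the red decoy beside it. In the top view the mould is at (323,276), the free stand's foot at (228,203), and its peg runs (207,190)→(202,213).

Run:
```python
import cv2,numpy as np
t=cv2.imread("pics/top0.png"); s=cv2.imread("pics/scene0.png")
def c(im,x,y,w,h,k):
    return cv2.resize(im[y:y+h,x:x+w],None,fx=k,fy=k,interpolation=cv2.INTER_CUBIC)
# top crops 5x ; scene crops
a=c(t,185,175,80,60,5); b=c(t,290,233,80,60*5//5+0,5); b=c(t,285,233,80,80,5)[:,:]
d=c(s,305,225,80,60,5); e=c(s,355,240,80,120,5)[:,:]
cv2.imwrite("pics/c1.png",np.vstack([np.hstack([a,d]),np.hstack([c(t,285,235,80,60,5),c(s,350,240,80,60,5)])]))
```

```text
(no output)
```

View pics/c1.png

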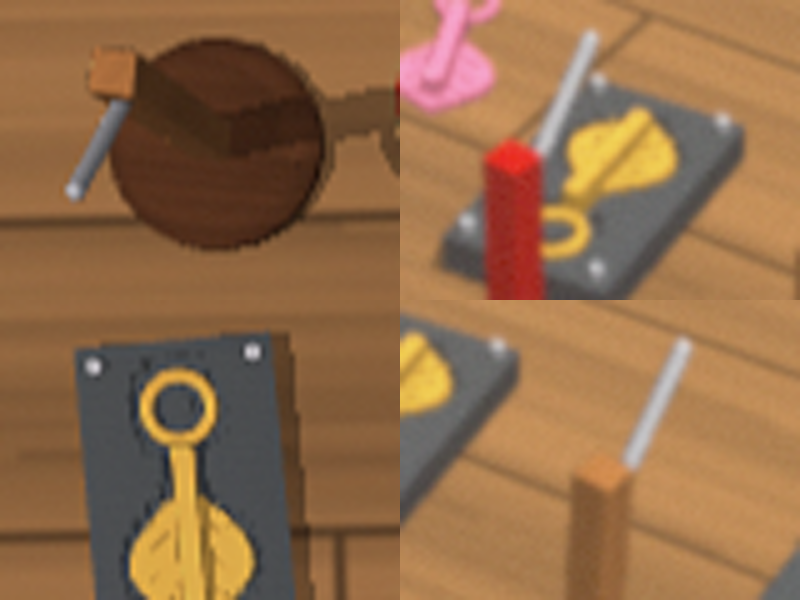

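```bash
cat > h.py <<'E'
from cell import bot
import numpy as np
from scipy.optimize import least_squares
def tri(views):  # [(camdict,(u,v)),...]
    def f(X):
        r=[]
        for c,p in views:
            q=c["camera_matrix"]@(np.array(c["R"])@X+np.array(c["t"])); r+=list(q[:2]/q[2]-p)
        return r
    s=least_squares(f,[500,0,100]); return s.x,np.abs(s.fun).max()
def ray(c,p,z):
    R=np.array(c["R"]);o=-R.T@np.array(c["t"]);d=R.T@np.linalg.solve(c["camera_matrix"],[p[0],p[1],1]);return o+d*(z-o[2])/d[2]
E
python3 - <<'E'
from h import *
T=bot.camera_info("top");S=bot.camera_info("scene")
k=lambda ox,oy,x,y:(ox+(x+.5)/5-.5,oy+(y+.5)/5-.5)
A=lambda x,y:k(185,175,x,y);B=lambda x,y:k(285,235,x,y-300);D=lambda x,y:k(305,225,x-400,y);E=lambda x,y:k(350,240,x-400,y-300)
for n,a,b in [("tip",A(75,190),E(683,343)),("posttop",A(113,73),E(603,470)),("eye",B(178,407),D(556,232)),("pin++",B(93,366),D(596,268)),("pin+-",B(252,351),D(467,222)),]:
    x,e=tri([(T,a),(S,b)]);print(n,x.round(1),round(e,2))
for n,a,z in [("pin++",B(93,366),32),("pin+-",B(252,351),32),("eye",B(178,407),24),("foot",A(217,143),15),("posttop",A(113,73),216),("-x pins",(310,308),32),("-+",(341,305),32)]: print(n,ray(T,a,z).round(1))
E
```

```text
tip [574.5 268.3 252. ] 0.2
posttop [629.  261.8 215.7] 0.0
eye [488.8  27.1  22.7] 0.39
pin++ [510.5  68.3  31.4] 0.1
pin+- [516.3 -11.2  31.3] 0.07
pin++ [510.3  68.5  32. ]
pin+- [516.3 -11.3  32. ]
eye [489.2  26.3  24. ]
foot [629.2 260.2  15. ]
posttop [628.9 261.7 216. ]
-x pins [360.4  54.   32. ]
-+ [366.4 -23.1  32. ]
```

The crop gives these triangulated positions: peg tip (574,268,252), post top (629,262,216), leaf eye (489,27,23) and mould pins at z≈31. The mould yaw is about 4.2°. I'm now moving above the rib at (428,22).

```bash
python3 -m crank '[{"grip":0.05,"xyz":[0,0,-0.03],"turn":[0,0,6.8]},{"grip":0.05,"xyz":[0,0,-0.03],"turn":[0,0,6.8]},{"grip":0.05,"xyz":[0,0,-0.03],"turn":[0,0,6.8]},{"grip":0.05,"xyz":[0.0134,-0.04,0],"turn":[0,0,0]},{"grip":0.05,"xyz":[0.0134,-0.04,0],"turn":[0,0,0]},{"grip":0.05,"xyz":[0.0134,-0.04,0],"turn":[0,0,0]},{"grip":0.05,"xyz":[0.0134,-0.04,0],"turn":[0,0,0]},{"grip":0.05,"xyz":[0.0134,-0.04,0],"turn":[0,0,0]},{"grip":0.05,"xyz":[0.0134,-0.04,0],"turn":[0,0,0]},{"grip":0.05,"xyz":[0.0134,-0.04,0],"turn":[0,0,0]}]' 60
python3 -m crank '[{"grip":0.05,"xyz":[0.0134,-0.04,0.015],"turn":[0,0,0]},{"grip":0.05,"xyz":[0.0134,-0.04,0.015],"turn":[0,0,0]},{"grip":0.05,"xyz":[0.0134,-0.04,0.015],"turn":[0,0,0]},{"grip":0.05,"xyz":[0.0134,-0.04,0.015],"turn":[0,0,0]},{"grip":0.05,"xyz":[0.0134,-0.04,0.015],"turn":[0,0,0]},{"grip":0.05,"xyz":[0.0134,-0.04,0.015],"turn":[0,0,0]},{"grip":0.05,"xyz":[0.0134,-0.04,0.015],"turn":[0,0,0]},{"grip":0.05,"xyz":[0.0134,-0.04,0.015],"turn":[0,0,0]},{"grip":0.05,"xyz":[0,0,0],"turn":[0,0,0]},{"grip":0.05,"xyz":[0,0,0],"turn":[0,0,0]}]'
python3 - <<'E'
from h import *
import cv2
o=bot.observe();print(o["ee_pos"],np.array(o["eef_rot"]).round(3).tolist(),o["force"])
c=bot.camera_info("wrist")
im=bot.snapshot("wrist");cv2.imwrite("pics/w1.png",im[:,:,::-1]);np.save("w1.npy",c,allow_pickle=True)
E
```

```text
time: 1.1
ee_pos: [343.6, -302.7, 320.8]
eef_rot: [[0.997, 0.074, -0.001], [0.074, -0.997, 0.0], [-0.001, -0.0, -1.0]]
force: [0.7, 0.9, 0.2]
gripper_width: 0.587
gripper_force: 0.0
time: 2.1
ee_pos: [426.3, 23.2, 200.6]
eef_rot: [[0.997, 0.077, -0.002], [0.077, -0.997, -0.0], [-0.002, -0.0, -1.0]]
force: [-0.5, -0.4, 0.2]
gripper_width: 0.584
gripper_force: 0.0
[426.34745473  23.23748482 200.55922333] [[0.997, 0.077, -0.002], [0.077, -0.997, -0.0], [-0.002, -0.0, -1.0]] [-0.50436558 -0.38238401  0.16005525]
```

View pics/w1.png

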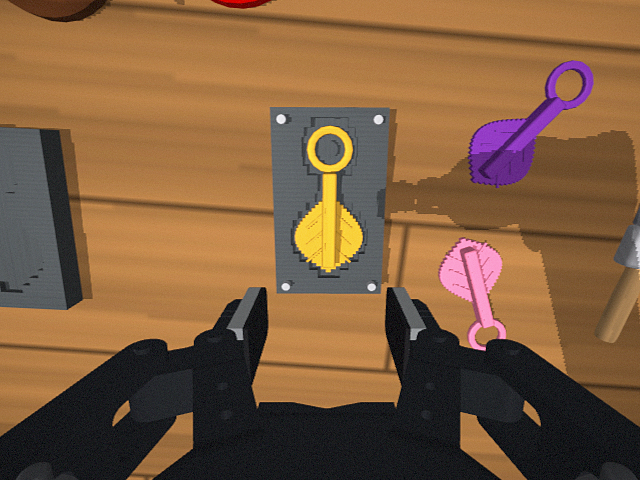

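The wrist view shows the leaf with its eye at (330,149) and rib tail at (329,270). The pins are at (281,119), (378,119), (286,287) and (375,287).

Run:
```python
from h import *
c=np.load("w1.npy",allow_pickle=True).item()
for n,p,z in [("eye",(330,149),24),("ribtail",(329,268),38),("ribhead",(330,174),38),("p",(281,119),32),("p",(378,119),32),("p",(286,287),32),("p",(375,287),32)]: print(n,ray(c,p,z).round(1))
o=bot.observe();print(o["ee_pos"],bot.camera_info("wrist")["t"]-c["t"])
```

```text
eye [488.2  25.7  24. ]
ribtail [384.9  18.5  38. ]
ribhead [468.2  24.2  38. ]
p [509.   67.8  32. ]
p [515.1 -11.6  32. ]
p [361.   56.7  32. ]
p [367.3 -26.   32. ]
[426.61624657  21.88817614 200.93126157] [-0.17626804  0.32656267  0.10760613]
```

```bash
python3 -m crank '[{"grip":0.05,"xyz":[0,0,0.04],"turn":[0,0,0]},{"grip":0.05,"xyz":[0,0,0.04],"turn":[0,0,0]},{"grip":0.05,"xyz":[0,0,0.04],"turn":[0,0,0]},{"grip":0.05,"xyz":[0,0,0.03],"turn":[0,0,0]},{"grip":0.05,"xyz":[0,0,0.015],"turn":[0,0,0]},{"grip":0.05,"xyz":[0,0,0.008],"turn":[0,0,0]},{"grip":0.05,"xyz":[0,0,0],"turn":[0,0,0]},{"grip":0.05,"xyz":[0,0,0],"turn":[0,0,0]}]' 60
python3 -m crank '[{"grip":0.025,"xyz":[0,0,0],"turn":[0,0,0]},{"grip":0.025,"xyz":[0,0,0],"turn":[0,0,0]},{"grip":0.025,"xyz":[0,0,0],"turn":[0,0,0]},{"grip":0.025,"xyz":[0,0,0],"turn":[0,0,0]}]'
```

```text
time: 2.95
ee_pos: [428.1, 21.6, 29.1]
eef_rot: [[0.997, 0.072, 0.002], [0.072, -0.997, -0.0], [0.002, 0.001, -1.0]]
force: [-0.8, 0.7, 0.9]
gripper_width: 0.59
gripper_force: 0.0
time: 3.35
ee_pos: [427.4, 22.3, 28.7]
eef_rot: [[0.997, 0.074, 0.001], [0.074, -0.997, -0.0], [0.001, 0.0, -1.0]]
force: [-0.1, 0.4, -0.4]
gripper_width: 0.291
gripper_force: 0.0
```

```bash
python3 -m crank '[{"grip":0.025,"xyz":[0,0,0.001],"turn":[0,0,0]},{"grip":0.0,"xyz":[0,0,0],"turn":[0,0,0]},{"grip":0.0,"xyz":[0,0,0],"turn":[0,0,0]},{"grip":0.0,"xyz":[0,0,0],"turn":[0,0,0]},{"grip":0.0,"xyz":[0,0,0],"turn":[0,0,0]},{"grip":0.0,"xyz":[0,0,0],"turn":[0,0,0]}]' 70
```

```text
time: 3.95
ee_pos: [427.0, 22.2, 27.5]
eef_rot: [[0.997, 0.074, -0.0], [0.074, -0.997, -0.0], [-0.0, 0.0, -1.0]]
force: [-2.1, -0.3, 5.0]
gripper_width: 0.114
gripper_force: 69.5
```

```bash
python3 -m crank '[{"grip":0.0,"xyz":[0,0,-0.005],"turn":[0,0,0]},{"grip":0.0,"xyz":[0,0,-0.01],"turn":[0,0,0]},{"grip":0.0,"xyz":[0,0,-0.02],"turn":[0,0,0]},{"grip":0.0,"xyz":[0,0,-0.03],"turn":[0,0,0]},{"grip":0.0,"xyz":[0,0,-0.04],"turn":[0,0,0]},{"grip":0.0,"xyz":[0,0,-0.04],"turn":[0,0,0]},{"grip":0.0,"xyz":[0,0,-0.04],"turn":[0,0,0]},{"grip":0.0,"xyz":[0,0,-0.04],"turn":[0,0,0]},{"grip":0.0,"xyz":[0,0,0],"turn":[0,0,0]},{"grip":0.0,"xyz":[0,0,0],"turn":[0,0,0]}]'
python3 - <<'E'
from h import *
import cv2
c=bot.camera_info("wrist")
im=bot.snapshot("wrist");cv2.imwrite("pics/w2.png",im[:,:,::-1]);np.save("w2.npy",c,allow_pickle=True)
o=bot.observe();np.save("o2.npy",o,allow_pickle=True);print(o["ee_pos"],o["force"],o["gripper_width"],np.array(o["joint_pos"]).round(2))
E
```

```text
time: 4.95
ee_pos: [427.2, 22.4, 253.1]
eef_rot: [[0.997, 0.074, 0.002], [0.074, -0.997, -0.001], [0.002, 0.001, -1.0]]
force: [-1.1, -0.7, -3.7]
gripper_width: 0.117
gripper_force: 68.6
[425.88377279  22.21353339 251.4065123 ] [-0.96327438  0.30121922 -2.67504955] 0.11205294244923082 [ 0.42 -0.05 -0.55  2.06 -0.03  1.13 -1.61]
```

View pics/w2.png

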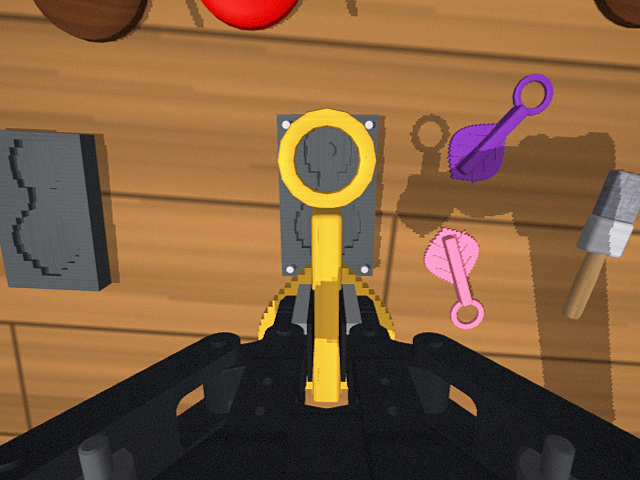

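The leaf is held level and square, with the eye at (327,159). Next I work out the placing pose.

Run:
```python
from h import *
from scipy.spatial.transform import Rotation as Ro
c=np.load("w2.npy",allow_pickle=True).item();o=np.load("o2.npy",allow_pickle=True).item()
R0=np.array([[.9972,.0742,0],[.0742,-.9972,0],[0,0,-1]])
for p0 in ([427,22.3,252],):
    e=ray(c,(327,159),p0[2]-3.5);print("eye in tool",(R0.T@(e-p0)).round(1))
cat='''
'''
open("h.py","a").write('''
from scipy.spatial.transform import Rotation as Ro
root=np.array([619.,263,196]);b=np.array([54.5,-6.5,0])/54.9;up=np.array([0,0,1.])
eye_t=np.array([62,0,6.5])
n=-b*np.cos(np.radians(50))+up*np.sin(np.radians(50))
def pose(s,tilt): # tilt deg of tool from straight down; s = eye centre along peg
    a=np.radians(tilt);x=b*np.cos(a)+up*np.sin(a);z=b*np.sin(a)-up*np.cos(a)
    R=np.c_[x,np.cross(z,x),z];return root+s*n-R@eye_t,R
def delta(P0,R0,P1,R1): # turn first (in tool frame), then shift in new tool axes
    return Ro.from_matrix(R0.T@R1).as_rotvec(degrees=True).round(2),(R1.T@(P1-P0)).round(1)
''')
import importlib,h;importlib.reload(h);from h import *
P0=np.array([427,22.3,252])
P1,R1=pose(100,40);print(P1.round(1));print(delta(P0,R0,P1,R1))
# intermediate: y first
Pm=np.array([427,270,270]);print(delta(P0,R0,Pm,R1),delta(Pm,R1,P1,R1))
```

```text
eye in tool [61.6 -0.7  3.5]
[503.9 276.7 237.7]
(array([-3.86, 39.87, 10.6 ]), array([  26.2, -261.7,   40.6]))
(array([-3.86, 39.87, 10.6 ]), array([ -10.9, -245.9,  -32.6])) (array([0., 0., 0.]), array([ 37.1, -15.8,  73.3]))
```

```bash
python3 -m crank '[{"grip":0.0,"xyz":[0,0,0],"turn":[-0.77,7.97,2.12]},{"grip":0.0,"xyz":[0,0,0],"turn":[-0.77,7.97,2.12]},{"grip":0.0,"xyz":[0,0,0],"turn":[-0.77,7.97,2.12]},{"grip":0.0,"xyz":[0,0,0],"turn":[-0.77,7.97,2.12]},{"grip":0.0,"xyz":[0,0,0],"turn":[-0.77,7.97,2.12]},{"grip":0.0,"xyz":[0,0,0],"turn":[0,0,0]},{"grip":0.0,"xyz":[0,0,0],"turn":[0,0,0]}]'
python3 -m crank '[{"grip":0.0,"xyz":[-0.002,-0.031,-0.004],"turn":[0,0,0]},{"grip":0.0,"xyz":[-0.002,-0.031,-0.004],"turn":[0,0,0]},{"grip":0.0,"xyz":[-0.001,-0.031,-0.004],"turn":[0,0,0]},{"grip":0.0,"xyz":[-0.001,-0.031,-0.004],"turn":[0,0,0]},{"grip":0.0,"xyz":[-0.001,-0.031,-0.004],"turn":[0,0,0]},{"grip":0.0,"xyz":[-0.001,-0.031,-0.004],"turn":[0,0,0]},{"grip":0.0,"xyz":[-0.001,-0.03,-0.004],"turn":[0,0,0]},{"grip":0.0,"xyz":[-0.001,-0.03,-0.004],"turn":[0,0,0]},{"grip":0.0,"xyz":[0,0,0],"turn":[0,0,0]},{"grip":0.0,"xyz":[0,0,0],"turn":[0,0,0]}]'
cat > st.py <<'E'
from h import *
import sys
s,t=float(sys.argv[1]),float(sys.argv[2])
o=bot.observe();P=np.array(o["ee_pos"]);R=np.array(o["eef_rot"]);print(P.round(1),np.array(o["joint_pos"]).round(2))
e=P+R@eye_t;print("eye rel root along n",((e-root)@n).round(1),"off axis (tool)",(R.T@((e-root)-n*((e-root)@n))).round(1))
print(delta(P,R,*pose(s,t)))
E
python3 st.py 95 40
```

```text
time: 5.7
ee_pos: [428.4, 16.7, 247.0]
eef_rot: [[0.836, -0.102, 0.539], [-0.069, -0.994, -0.083], [0.544, 0.032, -0.838]]
force: [-0.6, 0.3, -2.2]
gripper_width: 0.112
gripper_force: 68.9
time: 6.7
ee_pos: [431.0, 265.1, 263.1]
eef_rot: [[0.834, -0.106, 0.541], [-0.073, -0.994, -0.082], [0.547, 0.029, -0.837]]
force: [1.3, -0.4, -3.1]
gripper_width: 0.113
gripper_force: 69.1
[431.  265.1 263.1] [ 0.32 -0.15 -1.17  2.16  0.5   0.78 -2.85]
eye rel root along n 157.7 off axis (tool) [-39.5  17.5   5. ]
(array([0.88, 6.84, 1.56]), array([ 38.1, -20.2,  70.1]))
```

The arm ended at 33° of tilt with joint 7 at its limit. I'll test whether the rest of the turn is possible here, in free air.

```bash
python3 -m crank '[{"grip":0.0,"xyz":[0,0,0],"turn":[0.3,2.2,0.5]},{"grip":0.0,"xyz":[0,0,0],"turn":[0.3,2.2,0.5]},{"grip":0.0,"xyz":[0,0,0],"turn":[0.3,2.2,0.5]},{"grip":0.0,"xyz":[0,0,0],"turn":[0,0,0]}]'
python3 st.py 95 40
```

```text
time: 7.1
ee_pos: [430.3, 261.2, 262.1]
eef_rot: [[0.761, -0.122, 0.637], [-0.089, -0.993, -0.083], [0.642, 0.006, -0.766]]
force: [-0.1, -0.7, -4.0]
gripper_width: 0.113
gripper_force: 69.1
[430.3 261.2 262.1] [ 0.52 -0.34 -1.32  2.23  0.41  0.62 -2.84]
eye rel root along n 164.4 off axis (tool) [-38.9  24.1   0.1]
(array([0.39, 0.03, 0.08]), array([ 38.8, -24.1,  69.5]))
```

```bash
python3 -m crank '[{"grip":0.0,"xyz":[0.008,-0.005,0.009],"turn":[0,0,0]},{"grip":0.0,"xyz":[0.008,-0.005,0.009],"turn":[0,0,0]},{"grip":0.0,"xyz":[0.008,-0.005,0.009],"turn":[0,0,0]},{"grip":0.0,"xyz":[0.008,-0.005,0.009],"turn":[0,0,0]},{"grip":0.0,"xyz":[0.007,-0.004,0.009],"turn":[0,0,0]},{"grip":0.0,"xyz":[0,0,0],"turn":[0,0,0]},{"grip":0.0,"xyz":[0,0,0],"turn":[0,0,0]}]'
python3 st.py 95 40
```

```text
time: 7.8
ee_pos: [479.6, 266.7, 267.2]
eef_rot: [[0.762, -0.112, 0.638], [-0.09, -0.994, -0.066], [0.641, -0.007, -0.767]]
force: [-0.3, -0.9, -2.5]
gripper_width: 0.122
gripper_force: 69.6
[479.6 266.7 267.2] [ 0.83 -0.41 -1.48  2.16  0.18  0.53 -2.56]
eye rel root along n 137.2 off axis (tool) [ 1.3 12.7 -0.2]
(array([-0.56,  0.13,  0.04]), array([ -1.3, -12.8,  42.3]))
```

Joints 2 and 3 are now at their limits because the redundant elbow has drifted. I'll fit a kinematic model to the recorded poses so I can plan a better route.

```bash
cat > fk.py <<'E'
import numpy as np, itertools
from scipy.optimize import least_squares
from scipy.spatial.transform import Rotation as Ro
def rz(a):c,s=np.cos(a),np.sin(a);return np.array([[c,-s,0],[s,c,0],[0,0,1]])
def ry(a):c,s=np.cos(a),np.sin(a);return np.array([[c,0,s],[0,1,0],[-s,0,c]])
def fk(q,p,sg,full=False):
    h,L1,L2,L3,a,a2,a6,c=p
    pts=[];R=rz(sg[0]*q[0]);P=np.array([0,0,h]);R=R@ry(q[1])@rz(sg[1]*q[2]);P=P+R@[a,0,L1];pts.append(P)
    R=R@ry(q[3]);P=P+R@[a2,0,0];R=R@rz(sg[2]*q[4]);P=P+R@[0,0,L2];pts.append(P)
    R=R@ry(q[5]);P=P+R@[a6,0,0];R=R@rz(sg[3]*q[6]+c);P=P+R@[0,0,L3]
    return (P,R,pts) if full else (P,R)
E
python3 - <<'E'
from fk import *
from cell import bot
o=bot.observe()
D=[([1.043,.383,.044,1.598,-.018,1.161,-.05],[270.867,-590.876,231.269],[[0.909,0.417,-0.001],[0.417,-0.909,0.002],[0,-.002,-1]]),
([.42,-.05,-.55,2.06,-.03,1.13,-1.61],[427,22.3,252],[[0.997,.074,.001],[.074,-.997,0],[.001,0,-1]]),
([.32,-.15,-1.17,2.16,.5,.78,-2.85],[431,265.1,263.1],[[0.834,-0.106,0.541],[-0.073,-0.994,-0.082],[0.547,0.029,-0.837]]),
([.52,-.34,-1.32,2.23,.41,.62,-2.84],[430.3,261.2,262.1],[[0.761,-0.122,0.637],[-0.089,-0.993,-0.083],[0.642,0.006,-0.766]]),
(o["joint_pos"],o["ee_pos"],o["eef_rot"])]
best=None
for sg in itertools.product([1,-1],repeat=4):
  for c0 in (0,np.pi/2,np.pi,-np.pi/2):
   for s0 in (0,np.pi):
    def res(x):
        r=[]
        for q,P,R in D:
            p,M=fk([q[0]+x[8],*q[1:]],x[:8],sg);r+=list(p-P)+list(200*(M-np.array(R)).ravel())
        return np.array(r)
    f=least_squares(res,[300,320,320,200,0,0,0,c0,s0])
    if best is None or f.cost<best[0]-1e-3: best=(f.cost,sg,f.x,f.fun)
print(best[0],best[1],best[2].round(3),np.abs(best[3]).max(),best[3].reshape(5,12)[:,:3].round(1))
np.save("fk.npy",np.array([*best[2],*best[1]]))
E
```

```text
309.41852274595334 (-1, -1, -1, -1) [ 2.88834e+02  5.19722e+02  4.99187e+02  3.19971e+02 -8.80000e-02
  2.28080e+01 -7.85400e+00  1.51300e+00  6.50000e-02] 12.532471778677117 [[-0.6 -0.9 -0.1]
 [-4.2 12.5 -0.2]
 [-4.5  3.5  3.2]
 [-1.7  1.9 -0.6]
 [ 6.1 -3.2 -2.3]]
```

```bash
cat >> fk.py <<'E'
_m=np.load("fk.npy") if __import__("os").path.exists("fk.npy") else None
lo=np.array([-2.61,-.41,-1.48,0,-1.57,.05,-2.85]);hi=np.array([2.61,2.15,1.57,2.5,4.71,1.97,2.85])
def F(q,full=False): q=np.array(q,float).copy();q[0]+=_m[8];return fk(q,_m[:8],_m[9:],full)
def err(q,P,R):
    p,M=F(q);return np.r_[P-p,300*Ro.from_matrix(R@M.T).as_rotvec()]
def sol(P,R,q3,q0):
    f=least_squares(lambda q:np.r_[err(np.insert(q,2,q3),P,R)],np.clip(np.delete(q0,2),np.delete(lo,2)+.01,np.delete(hi,2)-.01),bounds=(np.delete(lo,2),np.delete(hi,2)))
    return np.insert(f.x,2,q3),f.cost
def jac(q):
    P,R=F(q);J=np.zeros((6,7))
    for i in range(7):
        d=np.zeros(7);d[i]=1e-4;J[:,i]=-err(q+d,P,R)/1e-4
    return J
def go(q,P,R,n=30):   # min-norm differential motion, clipped
    p0,R0=F(q);w=Ro.from_matrix(R0.T@R).as_rotvec()
    for k in range(1,n+1):
        Pk=p0+(P-p0)*k/n;Rk=R0@Ro.from_rotvec(w*k/n).as_matrix()
        for _ in range(3): q=np.clip(q+np.linalg.pinv(jac(q),rcond=1e-3)@err(q,Pk,Rk),lo,hi)
    return q
E
python3 - <<'E'
from fk import *
from h import pose
for s,t in ((100,40),(30,40),(25,60)):
  P,R=pose(s,t)
  for fl in (0,1):
    Rf=R@np.diag([-1,-1,1]) if fl else R
    for q3 in (-1.2,-.8,-.4,0,.4,.8):
      b=None
      for q0 in ([-.4,0,0,1.8,.3,.8,-2.2+3.1*fl],[-.4,0.2,0,1.8,1.5,.8,-2+3*fl],[0,0,0,2,-.8,.8,-1.5+3.1*fl]):
        q,c=sol(P,Rf,q3,np.array(q0))
        if b is None or c<b[1]: b=(q,c)
      if b[1]<5: print(s,t,fl,q3,b[0].round(2),round(b[1],2))
q=np.array([.42,-.05,-.55,2.06,-.03,1.13,-1.61])
P,R=pose(100,40);p0,_=F(q)
q=go(q,p0,R);print("sim turn",q.round(2));q=go(q,np.array([431,265,263]),R);print(q.round(2))
E
```

```text
100 40 1 -1.2 [ 0.27  0.18 -1.2   2.16  1.13  0.81 -0.21] 0.0
100 40 1 -0.8 [-0.08  0.1  -0.8   2.16  1.04  0.73 -0.14] 0.0
100 40 1 -0.4 [-0.46  0.08 -0.4   2.16  0.99  0.69 -0.11] 0.0
100 40 1 0 [-0.84  0.07  0.    2.16  0.95  0.66 -0.08] 0.0
100 40 1 0.4 [-1.23  0.08  0.4   2.16  0.91  0.64 -0.05] 0.0
100 40 1 0.8 [-1.6   0.1   0.8   2.16  0.85  0.61 -0.01] 0.0
30 40 1 -1.2 [ 0.25  0.47 -1.2   2.13  1.45  0.94 -0.37] 0.0
30 40 1 -0.8 [-0.05  0.29 -0.8   2.14  1.3   0.73 -0.32] 0.0
30 40 1 -0.4 [-0.4   0.23 -0.4   2.14  1.2   0.63 -0.27] 0.0
30 40 1 0 [-0.76  0.21  0.    2.14  1.1   0.55 -0.21] 0.0
30 40 1 0.4 [-1.13  0.23  0.4   2.14  0.99  0.48 -0.13] 0.0
30 40 1 0.8 [-1.48  0.29  0.8   2.14  0.79  0.39  0.03] 0.0
25 60 1 -1.2 [ 0.14  0.77 -1.2   2.25  2.05  1.4  -0.78] 0.0
25 60 1 -0.8 [-0.16  0.5  -0.8   2.25  1.94  1.1  -0.91] 0.0
25 60 1 -0.4 [-0.5   0.4  -0.4   2.25  1.9   0.93 -0.99] 0.0
25 60 1 0 [-0.86  0.37  0.    2.25  1.87  0.8  -1.04] 0.0
25 60 1 0.4 [-1.21  0.4   0.4   2.25  1.85  0.66 -1.1 ] 0.0
25 60 1 0.8 [-1.56  0.5   0.8   2.24  1.84  0.49 -1.19] 0.0
sim turn [ 0.37 -0.41 -0.53  2.5  -0.19  0.37 -1.73]
[ 0.55 -0.41 -1.28  2.25  0.21  0.54 -2.65]
```

The model shows this grasp needs joint 7 past its range, while the half-turned grasp (same leaf pose) is comfortable. I'll lay the leaf flat on free bench near (425,147), turn the gripper half round and regrip.

```bash
python3 -m crank '[{"grip":0.0,"xyz":[-0.02,0,-0.012],"turn":[0,0,0]},{"grip":0.0,"xyz":[-0.02,0,-0.012],"turn":[0,0,0]},{"grip":0.0,"xyz":[0,0.025,0],"turn":[0,0,0]},{"grip":0.0,"xyz":[0,0.025,0],"turn":[0,0,0]},{"grip":0.0,"xyz":[0,0.025,0],"turn":[0,0,0]},{"grip":0.0,"xyz":[0,0.025,0],"turn":[0,0,0]},{"grip":0.0,"xyz":[0,0.025,0],"turn":[0,0,0]},{"grip":0.0,"xyz":[0,0,0],"turn":[0,0,0]}]'
python3 -m crank '[{"grip":0.0,"xyz":[0,0,0],"turn":[0,-5,0]},{"grip":0.0,"xyz":[0,0,0],"turn":[0,-5,0]},{"grip":0.0,"xyz":[0,0,0],"turn":[0,-5,0]},{"grip":0.0,"xyz":[0,0,0],"turn":[0,-5,0]},{"grip":0.0,"xyz":[0,0,0],"turn":[0,-5,0]},{"grip":0.0,"xyz":[0,0,0],"turn":[0,-5,0]},{"grip":0.0,"xyz":[0,0,0],"turn":[0,-5,0]},{"grip":0.0,"xyz":[0,0,0],"turn":[0,-5,0]},{"grip":0.0,"xyz":[0,0,0],"turn":[0,0,0]}]'
python3 - <<'E'
from h import *
o=bot.observe();P=np.array(o["ee_pos"]);R=np.array(o["eef_rot"]);print(np.array(o["joint_pos"]).round(2))
R1=np.c_[b,np.cross(-up,b),-up];print(delta(P,R,np.array([430,147,60]),R1))
E
```

```text
time: 8.6
ee_pos: [417.8, 144.2, 255.8]
eef_rot: [[0.766, -0.115, 0.633], [-0.092, -0.993, -0.069], [0.637, -0.005, -0.771]]
force: [0.0, 0.4, -3.8]
gripper_width: 0.114
gripper_force: 69.6
time: 9.5
ee_pos: [422.6, 148.3, 258.7]
eef_rot: [[0.994, -0.112, -0.0], [-0.112, -0.994, 0.008], [-0.001, -0.008, -1.0]]
force: [-0.7, 0.6, -2.3]
gripper_width: 0.115
gripper_force: 69.5
[-0.02 -0.02 -0.4   2.01 -0.02  1.14 -2.09]
(array([-0.46,  0.08,  0.39]), array([  7.6,   0.4, 198.7]))
```

```bash
python3 -m crank '[{"grip":0.0,"xyz":[0.004,0,0.03],"turn":[-0.4,0,0]},{"grip":0.0,"xyz":[0.003,0,0.04],"turn":[0,0,0]},{"grip":0.0,"xyz":[0,0,0.04],"turn":[0,0,0]},{"grip":0.0,"xyz":[0,0,0.04],"turn":[0,0,0]},{"grip":0.0,"xyz":[0,0,0.04],"turn":[0,0,0]},{"grip":0.0,"xyz":[0,0,0.03],"turn":[0,0,0]},{"grip":0.0,"xyz":[0,0,0.015],"turn":[0,0,0]},{"grip":0.0,"xyz":[0,0,0.005],"turn":[0,0,0]},{"grip":0.0,"xyz":[0,0,0],"turn":[0,0,0]},{"grip":0.0,"xyz":[0,0,0],"turn":[0,0,0]}]'
python3 -c "
from cell import bot
for i in range(1):
  o=bot.observe();print(o['ee_pos'],o['eef_rot'].round(4).tolist(),o['joint_pos'].round(2))"
```

```text
time: 10.5
ee_pos: [427.6, 148.6, 20.0]
eef_rot: [[0.994, -0.109, 0.002], [-0.109, -0.994, 0.001], [0.001, -0.001, -1.0]]
force: [1.0, -0.4, -2.9]
gripper_width: 0.116
gripper_force: 69.4
[427.58678206 148.58335391  20.00416562] [[0.994, -0.1092, 0.0015], [-0.1092, -0.994, 0.0008], [0.0014, -0.001, -1.0]] [-0.1   0.37 -0.36  2.19  0.22  0.62 -2.3 ]
```

```bash
python3 -m crank '[{"grip":0.0,"xyz":[0,0,0.005],"turn":[0,0,0]},{"grip":0.0,"xyz":[0,0,0.004],"turn":[0,0,0]},{"grip":0.0,"xyz":[0,0,0],"turn":[0,0,0]}]'
python3 -m crank '[{"grip":0.0,"xyz":[0,0,0.001],"turn":[0,0,0]},{"grip":0.0,"xyz":[0,0,0],"turn":[0,0,0]}]'
```

```text
time: 10.8
ee_pos: [426.4, 147.7, 9.8]
eef_rot: [[0.994, -0.11, -0.001], [-0.11, -0.994, -0.0], [-0.001, 0.001, -1.0]]
force: [0.8, -0.8, -2.8]
gripper_width: 0.116
gripper_force: 69.5
time: 11.0
ee_pos: [426.5, 147.8, 9.5]
eef_rot: [[0.994, -0.11, -0.001], [-0.11, -0.994, -0.001], [-0.001, 0.001, -1.0]]
force: [-2.9, -1.1, 3.9]
gripper_width: 0.112
gripper_force: 70.4
```

```bash
python3 -m crank '[{"grip":0.05,"xyz":[0,0,0],"turn":[0,0,0]},{"grip":0.05,"xyz":[0,0,0],"turn":[0,0,0]},{"grip":0.05,"xyz":[0,0,0],"turn":[0,0,0]},{"grip":0.05,"xyz":[0,0,0],"turn":[0,0,0]},{"grip":0.05,"xyz":[0,0,0],"turn":[0,0,0]},{"grip":0.05,"xyz":[0,0,-0.01],"turn":[0,0,0]},{"grip":0.05,"xyz":[0,0,-0.02],"turn":[0,0,0]},{"grip":0.05,"xyz":[0,0,-0.03],"turn":[0,0,0]},{"grip":0.05,"xyz":[0,0,-0.04],"turn":[0,0,0]},{"grip":0.05,"xyz":[0,0,-0.03],"turn":[0,0,0]}]'
python3 -m crank '[{"grip":0.05,"xyz":[0,0,0],"turn":[0,0,-8.5]},{"grip":0.05,"xyz":[0,0,0],"turn":[0,0,-8.5]},{"grip":0.05,"xyz":[0,0,0],"turn":[0,0,-8.5]},{"grip":0.05,"xyz":[0,0,0],"turn":[0,0,-8.5]},{"grip":0.05,"xyz":[0,0,0],"turn":[0,0,-8.5]},{"grip":0.05,"xyz":[0,0,0],"turn":[0,0,-8.5]},{"grip":0.05,"xyz":[0,0,0],"turn":[0,0,-8.5]},{"grip":0.05,"xyz":[0,0,0],"turn":[0,0,-8.5]},{"grip":0.05,"xyz":[0,0,0],"turn":[0,0,-8.5]},{"grip":0.05,"xyz":[0,0,0],"turn":[0,0,-8.5]}]'
python3 -m crank '[{"grip":0.05,"xyz":[0,0,0],"turn":[0,0,-8.5]},{"grip":0.05,"xyz":[0,0,0],"turn":[0,0,-8.5]},{"grip":0.05,"xyz":[0,0,0],"turn":[0,0,-8.5]},{"grip":0.05,"xyz":[0,0,0],"turn":[0,0,-8.5]},{"grip":0.05,"xyz":[0,0,0],"turn":[0,0,-8.5]},{"grip":0.05,"xyz":[0,0,0],"turn":[0,0,-8.5]},{"grip":0.05,"xyz":[0,0,0],"turn":[0,0,-8.5]},{"grip":0.05,"xyz":[0,0,0],"turn":[0,0,-8.5]},{"grip":0.05,"xyz":[0,0,0],"turn":[0,0,-8.5]},{"grip":0.05,"xyz":[0,0,0],"turn":[0,0,-8.5]}]'
python3 -m crank '[{"grip":0.05,"xyz":[0,0,0],"turn":[0,0,-8.5]},{"grip":0.05,"xyz":[0,0,0],"turn":[0,0,-1.5]},{"grip":0.05,"xyz":[0,0,0],"turn":[0,0,0]},{"grip":0.05,"xyz":[0,0,0],"turn":[0,0,0]}]'
python3 - <<'E'
from h import *
import cv2
c=bot.camera_info("top");s=bot.camera_info("scene")
im=bot.snapshot("top");im2=bot.snapshot("scene")
f=lambda i,x,y,w,h,k:cv2.resize(i[y:y+h,x:x+w],None,fx=k,fy=k,interpolation=cv2.INTER_CUBIC)
cv2.imwrite("pics/t3.png",np.hstack([f(im,215,225,100,100,4),f(im2,330,180,100,100,4)])[:,:,::-1])
o=bot.observe();print(o["ee_pos"],o["eef_rot"].round(3).tolist(),o["joint_pos"].round(2))
E
```

```text
time: 12.0
ee_pos: [427.1, 148.3, 141.5]
eef_rot: [[0.994, -0.109, 0.001], [-0.109, -0.994, 0.001], [0.001, -0.001, -1.0]]
force: [0.3, 0.9, -0.7]
gripper_width: 0.586
gripper_force: 0.0
time: 13.0
ee_pos: [426.5, 147.9, 139.5]
eef_rot: [[0.19, 0.982, -0.001], [0.982, -0.19, -0.0], [-0.001, -0.001, -1.0]]
force: [-0.1, 0.5, 0.4]
gripper_width: 0.587
gripper_force: 0.0
time: 14.0
ee_pos: [426.5, 147.8, 139.5]
eef_rot: [[-0.962, 0.274, -0.001], [0.274, 0.962, -0.001], [0.0, -0.001, -1.0]]
force: [0.1, -0.4, 0.2]
gripper_width: 0.584
gripper_force: 0.0
time: 14.4
ee_pos: [426.6, 147.8, 139.1]
eef_rot: [[-0.994, 0.112, -0.001], [0.112, 0.994, -0.0], [0.001, -0.001, -1.0]]
force: [-0.3, 0.2, 0.4]
gripper_width: 0.586
gripper_force: 0.0
[426.64417128 147.85610886 139.02998114] [[-0.994, 0.111, -0.001], [0.111, 0.994, -0.0], [0.001, -0.001, -1.0]] [ 0.29  0.2  -0.76  2.11  0.17  0.9   0.89]
```

View pics/t3.png

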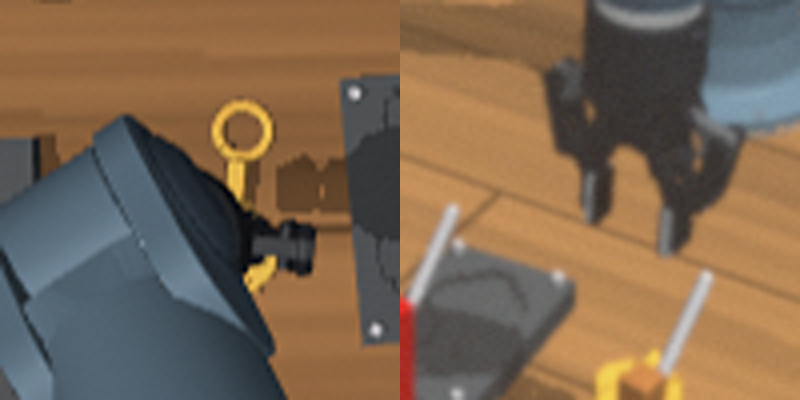

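The top view shows the leaf flat on the bench, with its eye at full-image pixel (275,257). The mould is empty and the tool is turned half round. I'm now regripping at the same spot.

```bash
python3 -c "
from h import *
print(ray(bot.camera_info('top'),(275.4,257.4),6))"
python3 -m crank '[{"grip":0.05,"xyz":[0,0,0.03],"turn":[0,0,0]},{"grip":0.05,"xyz":[0,0,0.03],"turn":[0,0,0]},{"grip":0.05,"xyz":[0,0,0.03],"turn":[0,0,0]},{"grip":0.05,"xyz":[0,0,0.02],"turn":[0,0,0]},{"grip":0.05,"xyz":[0,0,0.01],"turn":[0,0,0]},{"grip":0.05,"xyz":[0,0,0.008],"turn":[0,0,0]},{"grip":0.025,"xyz":[0,0,0],"turn":[0,0,0]},{"grip":0.025,"xyz":[0,0,0],"turn":[0,0,0]},{"grip":0.025,"xyz":[0,0,0],"turn":[0,0,0]}]'
```

```text
[488.2776952  141.17328983   6.        ]
time: 15.4
ee_pos: [427.5, 148.2, 11.9]
eef_rot: [[-0.994, 0.11, 0.001], [0.11, 0.994, 0.0], [-0.001, 0.0, -1.0]]
force: [-0.4, 0.2, -0.7]
gripper_width: 0.288
gripper_force: 0.0
```

```bash
python3 -m crank '[{"grip":0.025,"xyz":[0,0,0.002],"turn":[0,0,0]},{"grip":0.0,"xyz":[0,0,0],"turn":[0,0,0]},{"grip":0.0,"xyz":[0,0,0],"turn":[0,0,0]},{"grip":0.0,"xyz":[0,0,0],"turn":[0,0,0]},{"grip":0.0,"xyz":[0,0,0],"turn":[0,0,0]},{"grip":0.0,"xyz":[0,0,0],"turn":[0,0,0]}]' 70
python3 -m crank '[{"grip":0.0,"xyz":[0,0,-0.01],"turn":[0,0,0]},{"grip":0.0,"xyz":[0,0,-0.03],"turn":[0,0,0]},{"grip":0.0,"xyz":[0,0,-0.04],"turn":[0,0,0]},{"grip":0.0,"xyz":[0,0,-0.04],"turn":[0,0,0]},{"grip":0.0,"xyz":[0,0,-0.04],"turn":[0,0,0]},{"grip":0.0,"xyz":[0,0,-0.04],"turn":[0,0,0]},{"grip":0.0,"xyz":[0,0,-0.04],"turn":[0,0,0]},{"grip":0.0,"xyz":[0,0,0],"turn":[0,0,0]},{"grip":0.0,"xyz":[0,0,0],"turn":[0,0,0]}]'
python3 - <<'E'
s=open('h.py').read().replace("R=np.c_[x,np.cross(z,x),z]","R=np.c_[-x,-np.cross(z,x),z]").replace("[62,0,6.5]","[-62,0,6.5]");open('h.py','w').write(s)
E
python3 st.py 110 40
python3 - <<'E'
from fk import *
from h import pose,bot
o=bot.observe();q=np.array(o["joint_pos"]);print(q.round(2),(F(q)[0]-o["ee_pos"]).round(1))
P,R=pose(110,40);q=go(q,F(q)[0]+[0,110,0],F(q)[1]);print(q.round(2));q=go(q,F(q)[0],R);print(q.round(2));q=go(q,P,R);print(q.round(2))
for s in (60,30):q=go(q,*pose(s,40));print(s,q.round(2))
q=go(q,*pose(28,60));print(q.round(2))
E
```

```text
time: 16.0
ee_pos: [426.8, 147.8, 9.5]
eef_rot: [[-0.994, 0.11, -0.001], [0.11, 0.994, -0.001], [0.001, -0.001, -1.0]]
force: [-1.7, -0.1, 7.1]
gripper_width: 0.115
gripper_force: 69.4
time: 16.9
ee_pos: [426.6, 147.8, 249.3]
eef_rot: [[-0.994, 0.109, 0.0], [0.109, 0.994, -0.001], [-0.0, -0.001, -1.0]]
force: [0.2, -0.8, -3.3]
gripper_width: 0.109
gripper_force: 68.8
[426.6 147.8 249.3] [ 0.38  0.02 -0.8   2.    0.02  1.13  1.03]
eye rel root along n 110.0 off axis (tool) [  45.9 -136.2   37.6]
(array([  0.12, -39.98,   0.52]), array([-39.7, 137.1,  38.4]))
[ 0.38  0.02 -0.8   2.    0.02  1.13  1.03] [3.2 6.8 3.3]
[ 0.2   0.16 -0.9   1.9   0.14  1.14  0.71]
[ 0.23 -0.15 -1.12  2.26  0.73  0.66  0.02]
[ 0.25  0.13 -1.16  2.16  1.06  0.78 -0.16]
60 [ 0.16  0.29 -1.07  2.15  1.27  0.81 -0.29]
30 [ 0.13  0.36 -1.02  2.13  1.37  0.82 -0.35]
[-0.11  0.51 -0.86  2.25  1.94  1.13 -0.9 ]
```

```bash
python3 -m crank '[{"grip":0.0,"xyz":[0,0.025,0],"turn":[0,0,0]},{"grip":0.0,"xyz":[0,0.03,0],"turn":[0,0,0]},{"grip":0.0,"xyz":[0,0.03,0],"turn":[0,0,0]},{"grip":0.0,"xyz":[0,0.025,0],"turn":[0,0,0]},{"grip":0.0,"xyz":[0,0,0],"turn":[0,0,0]}]'
python3 -m crank '[{"grip":0.0,"xyz":[0,0,0],"turn":[0,-5,0]},{"grip":0.0,"xyz":[0,0,0],"turn":[0,-5,0]},{"grip":0.0,"xyz":[0,0,0],"turn":[0,-5,0]},{"grip":0.0,"xyz":[0,0,0],"turn":[0,-5,0]},{"grip":0.0,"xyz":[0,0,0],"turn":[0,-5,0]},{"grip":0.0,"xyz":[0,0,0],"turn":[0,-5,0]},{"grip":0.0,"xyz":[0,0,0],"turn":[0,-5,0]},{"grip":0.0,"xyz":[0,0,0],"turn":[0,-5,0]},{"grip":0.0,"xyz":[0,0,0],"turn":[0,0,0]}]'
python3 st.py 100 40
```

```text
time: 17.4
ee_pos: [435.9, 261.1, 246.5]
eef_rot: [[-0.995, 0.102, -0.007], [0.102, 0.995, 0.002], [0.007, 0.002, -1.0]]
force: [-0.4, -0.4, -2.4]
gripper_width: 0.116
gripper_force: 69.0
time: 18.3
ee_pos: [435.1, 254.7, 244.2]
eef_rot: [[-0.766, 0.107, 0.634], [0.077, 0.994, -0.075], [-0.638, -0.008, -0.77]]
force: [-0.5, -0.1, -3.6]
gripper_width: 0.116
gripper_force: 69.1
[435.1 254.7 244.2] [ 0.16 -0.12 -1.07  2.26  0.77  0.72  0.  ]
eye rel root along n 146.8 off axis (tool) [ 46.6 -28.5   0.2]
(array([ 0.06, -0.36,  0.79]), array([-46.2,  30. ,  47.2]))
```

```bash
python3 -m crank '[{"grip":0.0,"xyz":[-0.012,0.008,0.004],"turn":[0,0,0.4]},{"grip":0.0,"xyz":[-0.012,0.008,0.008],"turn":[0,-0.3,0.4]},{"grip":0.0,"xyz":[-0.012,0.008,0.012],"turn":[0,0,0]},{"grip":0.0,"xyz":[-0.01,0.006,0.015],"turn":[0,0,0]},{"grip":0.0,"xyz":[0,0,0.008],"turn":[0,0,0]},{"grip":0.0,"xyz":[0,0,0],"turn":[0,0,0]},{"grip":0.0,"xyz":[0,0,0],"turn":[0,0,0]}]'
python3 st.py 80 40
python3 - <<'E'
from h import *
import cv2
a=bot.snapshot("top");b2=bot.snapshot("scene");w=bot.snapshot("wrist")
o=bot.observe();print(o["ee_pos"].round(1))
f=lambda i,x,y,w,h,k:cv2.resize(i[y:y+h,x:x+w],None,fx=k,fy=k,interpolation=cv2.INTER_CUBIC)
cv2.imwrite("pics/p4.png",np.vstack([np.hstack([f(a,170,170,80,60,5),f(b2,355,225,80,60,5)]),np.hstack([f(w,0,0,640,480,.625),np.zeros((300,400,3),np.uint8)])])[:,:,::-1])
E
```

```text
time: 19.0
ee_pos: [507.0, 278.1, 241.1]
eef_rot: [[-0.76, 0.122, 0.639], [0.098, 0.993, -0.073], [-0.643, 0.007, -0.766]]
force: [0.5, 0.5, -3.0]
gripper_width: 0.116
gripper_force: 69.0
[507.  278.1 241.1] [ 0.16  0.14 -1.08  2.14  1.05  0.82 -0.15]
eye rel root along n 100.7 off axis (tool) [-4.4  1.4 -0. ]
(array([ 0.18,  0.01, -0.41]), array([ 4.4, -1.8, 20.7]))
[507.  279.4 242.8]
```

View pics/p4.png

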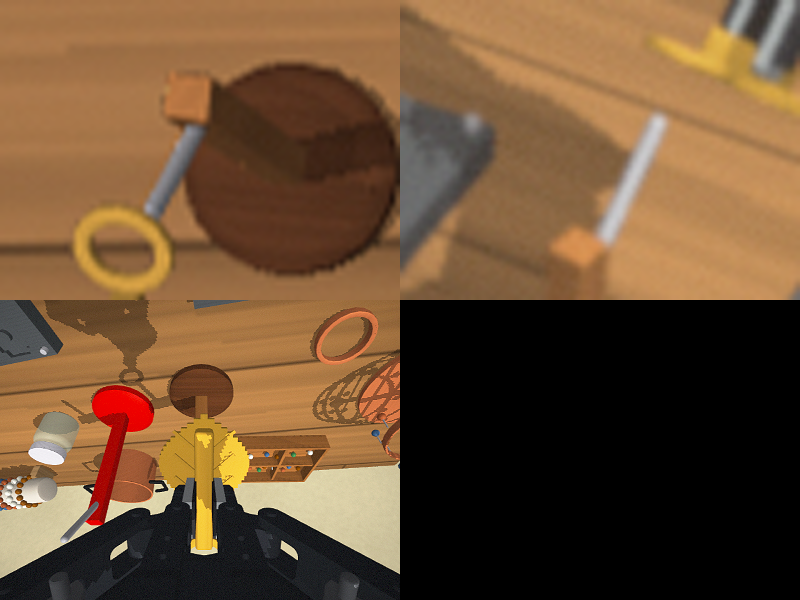

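The top view shows the eye ring at full-image pixel (194,219), just beyond the peg tip at (199.6,212). The scene view shows the ring edge-on, above the tip at (406,248). I'll check this against the model.

Run:
```python
from h import *
o=bot.observe();P=o["ee_pos"];R=o["eef_rot"];e=P+R@eye_t
def pr(c,X):
    q=c["camera_matrix"]@(np.array(c["R"])@X+c["t"]);return (q[:2]/q[2]).round(1)
for m,sv in (("top",(194.2,219.4)),("scene",(410.6,234.2))):
    c=bot.camera_info(m);print(m,"eye model",pr(c,e),"seen",sv,"tip model",pr(c,root+70*n),"peg+100",pr(c,root+100*n))
x,r=tri([(bot.camera_info("top"),(194.2,219.4)),(bot.camera_info("scene"),(410.6,234.2))]);print("eye seen",x.round(1),r,"model",e.round(1))
```

```text
top eye model [193.5 219.3] seen (194.2, 219.4) tip model [199.7 212.9] peg+100 [195.4 221.1]
scene eye model [412.3 235.5] seen (410.6, 234.2) tip model [406.  249.1] peg+100 [411.8 236.5]
eye seen [558.2 269.9 280.3] 0.5440314584758426 model [558.1 272.9 277.9]
```

```bash
python3 -m crank '[{"grip":0.0,"xyz":[0.003,-0.001,0.005],"turn":[0,0,0]},{"grip":0.0,"xyz":[0,0,0.01],"turn":[0,0,0]},{"grip":0.0,"xyz":[0,0,0.01],"turn":[0,0,0]},{"grip":0.0,"xyz":[0,0,0.01],"turn":[0,0,0]},{"grip":0.0,"xyz":[0,0,0],"turn":[0,0,0]}]'
python3 st.py 45 40
```

```text
time: 19.65
ee_pos: [527.4, 275.0, 212.5]
eef_rot: [[-0.759, 0.122, 0.64], [0.098, 0.993, -0.073], [-0.644, 0.007, -0.765]]
force: [0.2, -1.5, -2.9]
gripper_width: 0.116
gripper_force: 69.0
[527.4 275.  212.5] [ 0.13  0.23 -1.03  2.14  1.19  0.83 -0.24]
eye rel root along n 65.7 off axis (tool) [-1.8  0.6 -0. ]
(array([ 0.19,  0.11, -0.4 ]), array([ 1.8, -1. , 20.6]))
```

```bash
python3 -m crank '[{"grip":0.0,"xyz":[0.001,-0.001,0.01],"turn":[0,0,0]},{"grip":0.0,"xyz":[0,0,0.01],"turn":[0,0,0]},{"grip":0.0,"xyz":[0,0,0.005],"turn":[0,0,0]},{"grip":0.0,"xyz":[0,0,0],"turn":[0,0,0]},{"grip":0.0,"xyz":[0,0,0],"turn":[0,0,0]}]'
python3 st.py 33 60
python3 - <<'E'
from h import *
import cv2
a=bot.snapshot("top");b2=bot.snapshot("scene")
f=lambda i,x,y,w,h,k:cv2.resize(i[y:y+h,x:x+w],None,fx=k,fy=k,interpolation=cv2.INTER_CUBIC)
cv2.imwrite("pics/p5.png",np.hstack([f(a,170,170,80,60,5),f(b2,355,225,80,60,5)])[:,:,::-1])
E
```

```text
time: 20.15
ee_pos: [542.4, 274.0, 194.6]
eef_rot: [[-0.757, 0.12, 0.642], [0.097, 0.993, -0.071], [-0.646, 0.009, -0.763]]
force: [-0.3, 0.0, -2.3]
gripper_width: 0.114
gripper_force: 69.1
[542.4 274.  194.6] [ 0.1   0.29 -1.    2.13  1.27  0.84 -0.29]
eye rel root along n 42.4 off axis (tool) [-1.9  1.5  0. ]
(array([  0.27, -19.76,  -0.44]), array([10.8, -1.8, 28.8]))
```

View pics/p5.png

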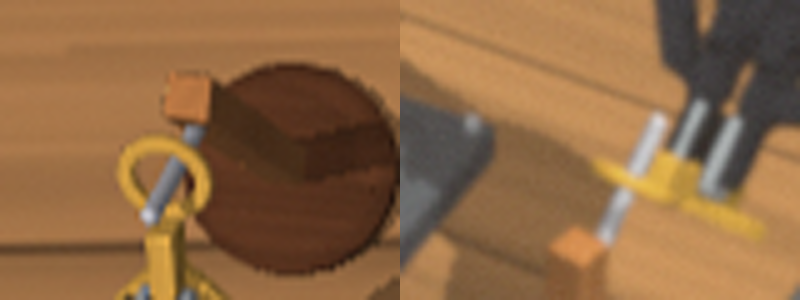

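The eye is clearly around the peg: in the top view the tip at (150,215) shows through the ring. I'm tilting the leaf upright about the eye and sliding further.

```bash
python3 -m crank '[{"grip":0.0,"xyz":[0.0014,0,0.0036],"turn":[0,-2.5,0]},{"grip":0.0,"xyz":[0.0014,0,0.0036],"turn":[0,-2.5,0]},{"grip":0.0,"xyz":[0.0014,0,0.0036],"turn":[0,-2.5,0]},{"grip":0.0,"xyz":[0.0014,-0.001,0.0036],"turn":[0,-2.5,0]},{"grip":0.0,"xyz":[0,0,0],"turn":[0,0,0]}]'
python3 st.py 33 60
python3 -m crank '[{"grip":0.0,"xyz":[0.0013,0,0.0036],"turn":[0,-2.5,0]},{"grip":0.0,"xyz":[0.0013,0,0.0036],"turn":[0,-2.5,0]},{"grip":0.0,"xyz":[0.0013,0,0.0036],"turn":[0,-2.5,0]},{"grip":0.0,"xyz":[0.0013,0,0.0036],"turn":[0,-2.5,0]},{"grip":0.0,"xyz":[0,0,0],"turn":[0,0,0]},{"grip":0.0,"xyz":[0,0,0],"turn":[0,0,0]}]'
python3 st.py 26 70
```

```text
time: 20.75
ee_pos: [546.7, 272.2, 178.3]
eef_rot: [[-0.637, 0.118, 0.762], [0.081, 0.993, -0.086], [-0.767, 0.007, -0.642]]
force: [-0.6, 0.4, -2.2]
gripper_width: 0.114
gripper_force: 69.1
[546.7 272.2 178.3] [-0.03  0.36 -0.93  2.21  1.59  0.95 -0.62]
eye rel root along n 37.7 off axis (tool) [ 4.9  0.3 -0.9]
(array([ 0.25, -9.94, -0.31]), array([-1. , -0.6, 16.8]))
time: 21.35
ee_pos: [557.2, 271.6, 167.7]
eef_rot: [[-0.493, 0.12, 0.862], [0.068, 0.993, -0.1], [-0.867, 0.009, -0.498]]
force: [-0.8, -0.2, -2.0]
gripper_width: 0.115
gripper_force: 69.2
[557.2 271.6 167.7] [-0.14  0.47 -0.86  2.26  1.85  1.15 -0.86]
eye rel root along n 33.7 off axis (tool) [ 5.2  0.6 -1.9]
(array([ 0.13, -9.85, -0.52]), array([ 1.1, -1.2, 20. ]))
```

```bash
python3 -m crank '[{"grip":0.0,"xyz":[0.0002,0,0.0045],"turn":[0,-2.5,0]},{"grip":0.0,"xyz":[0.0002,0,0.0045],"turn":[0,-2.5,0]},{"grip":0.0,"xyz":[0.0002,-0.001,0.0045],"turn":[0,-2.5,0]},{"grip":0.0,"xyz":[0.0002,0,0.0045],"turn":[0,-2.5,0]},{"grip":0.0,"xyz":[0,0,0],"turn":[0,0,0]},{"grip":0.0,"xyz":[0,0,0],"turn":[0,0,0]}]'
python3 st.py 20 80
```

```text
time: 21.95
ee_pos: [573.0, 268.6, 159.2]
eef_rot: [[-0.336, 0.121, 0.934], [0.05, 0.993, -0.11], [-0.941, 0.009, -0.339]]
force: [-0.4, -0.1, -2.6]
gripper_width: 0.116
gripper_force: 69.2
[573.  268.6 159.2] [-0.24  0.6  -0.76  2.27  2.05  1.38 -1.02]
eye rel root along n 27.2 off axis (tool) [ 2.  -0.5 -1.2]
(array([ 0.01, -9.83, -0.54]), array([ 4.9, -0.1, 17.5]))
```

```bash
python3 -m crank '[{"grip":0.0,"xyz":[0.0012,0,0.0044],"turn":[0,-2.5,0]},{"grip":0.0,"xyz":[0.0012,0,0.0044],"turn":[0,-2.5,0]},{"grip":0.0,"xyz":[0.0012,0,0.0044],"turn":[0,-2.5,0]},{"grip":0.0,"xyz":[0.0012,0,0.0044],"turn":[0,-2.5,0]},{"grip":0.0,"xyz":[0,0,0],"turn":[0,0,0]},{"grip":0.0,"xyz":[0,0,0],"turn":[0,0,0]}]'
python3 st.py 16 85
```

```text
time: 22.55
ee_pos: [588.3, 266.8, 150.0]
eef_rot: [[-0.168, 0.121, 0.978], [0.03, 0.993, -0.117], [-0.985, 0.009, -0.17]]
force: [-0.4, -0.7, -2.8]
gripper_width: 0.111
gripper_force: 69.3
[588.3 266.8 150. ] [-0.33  0.75 -0.65  2.25  2.21  1.6  -1.13]
eye rel root along n 19.6 off axis (tool) [ 1.3 -0.4 -1.1]
(array([-0.05, -4.8 , -0.55]), array([ 2.1, -0.2,  9. ]))
```

```bash
python3 -m crank '[{"grip":0.0,"xyz":[0.001,0,0.0044],"turn":[0,-2.5,0]},{"grip":0.0,"xyz":[0.001,0,0.0044],"turn":[0,-2.5,0]},{"grip":0.0,"xyz":[0,0,0],"turn":[0,0,0]}]'
python3 -m crank '[{"grip":0.0,"xyz":[0.002,0,0.002],"turn":[0,0,0]},{"grip":0.0,"xyz":[0.002,0,0.001],"turn":[0,0,0]},{"grip":0.0,"xyz":[0,0,0],"turn":[0,0,0]}]'
python3 st.py 10 90
```

```text
time: 22.85
ee_pos: [596.7, 265.3, 145.8]
eef_rot: [[-0.083, 0.121, 0.989], [0.018, 0.993, -0.12], [-0.996, 0.008, -0.084]]
force: [-0.4, 0.7, -2.1]
gripper_width: 0.115
gripper_force: 69.3
time: 23.15
ee_pos: [599.2, 265.2, 142.3]
eef_rot: [[-0.082, 0.121, 0.989], [0.019, 0.993, -0.119], [-0.996, 0.009, -0.083]]
force: [0.4, 0.1, -2.8]
gripper_width: 0.114
gripper_force: 69.3
[599.2 265.2 142.3] [-0.36  0.83 -0.59  2.22  2.28  1.7  -1.18]
eye rel root along n 11.1 off axis (tool) [ 1.1 -0.7 -1.1]
(array([-0.1 , -4.77, -0.53]), array([0.6, 0.1, 7. ]))
```

```bash
python3 -m crank '[{"grip":0.0,"xyz":[0.002,0,0.001],"turn":[0,0,0]},{"grip":0.0,"xyz":[0,0,0],"turn":[0,0,0]}]'
python3 -m crank '[{"grip":0.0,"xyz":[0.002,0,0.001],"turn":[0,0,0]},{"grip":0.0,"xyz":[0,0,0],"turn":[0,0,0]}]'
python3 -m crank '[{"grip":0.0,"xyz":[0.0015,0,0],"turn":[0,0,0]},{"grip":0.0,"xyz":[0,0,0],"turn":[0,0,0]}]'
```

```text
time: 23.35
ee_pos: [599.9, 265.1, 139.7]
eef_rot: [[-0.082, 0.12, 0.989], [0.018, 0.993, -0.119], [-0.996, 0.009, -0.083]]
force: [-0.6, 0.0, -3.2]
gripper_width: 0.113
gripper_force: 69.3
time: 23.55
ee_pos: [600.7, 265.0, 137.4]
eef_rot: [[-0.082, 0.12, 0.989], [0.018, 0.993, -0.119], [-0.996, 0.008, -0.083]]
force: [1.1, -0.8, -2.8]
gripper_width: 0.113
gripper_force: 69.3
time: 23.75
ee_pos: [600.9, 265.0, 136.6]
eef_rot: [[-0.08, 0.121, 0.989], [0.019, 0.993, -0.12], [-0.997, 0.009, -0.082]]
force: [1.5, -0.1, -0.8]
gripper_width: 0.109
gripper_force: 69.3
```

The weight is going onto the peg, so I'm releasing. I'll let it settle before backing off.

```bash
python3 -m crank '[{"grip":0.016,"xyz":[0,0,0],"turn":[0,0,0]},{"grip":0.03,"xyz":[0,0,0],"turn":[0,0,0]},{"grip":0.05,"xyz":[0,0,0],"turn":[0,0,0]},{"grip":0.05,"xyz":[0,0,0],"turn":[0,0,0]},{"grip":0.05,"xyz":[0,0,0],"turn":[0,0,0]},{"grip":0.05,"xyz":[0,0,-0.005],"turn":[0,0,0]},{"grip":0.05,"xyz":[0,0,-0.015],"turn":[0,0,0]},{"grip":0.05,"xyz":[0,0,-0.02],"turn":[0,0,0]},{"grip":0.05,"xyz":[0,0,-0.02],"turn":[0,0,0]},{"grip":0.05,"xyz":[0,0,-0.02],"turn":[0,0,0]}]'
python3 -m crank '[{"grip":0.05,"xyz":[0,0,-0.02],"turn":[0,0,0]},{"grip":0.05,"xyz":[0,0,-0.02],"turn":[0,0,0]},{"grip":0.05,"xyz":[0,0,0],"turn":[0,0,0]},{"grip":0.05,"xyz":[0,0,0],"turn":[0,0,0]},{"grip":0.05,"xyz":[0,0,0],"turn":[0,0,0]},{"grip":0.05,"xyz":[0,0,0],"turn":[0,0,0]},{"grip":0.05,"xyz":[0,0,0],"turn":[0,0,0]},{"grip":0.05,"xyz":[0,0,0],"turn":[0,0,0]},{"grip":0.05,"xyz":[0,0,0],"turn":[0,0,0]},{"grip":0.05,"xyz":[0,0,0],"turn":[0,0,0]}]'
python3 - <<'E'
from h import *
import cv2
a=bot.snapshot("top");b2=bot.snapshot("scene");w=bot.snapshot("wrist")
f=lambda i,x,y,w,h,k:cv2.resize(i[y:y+h,x:x+w],None,fx=k,fy=k,interpolation=cv2.INTER_CUBIC)
cv2.imwrite("pics/p6.png",np.vstack([np.hstack([f(a,170,170,80,60,5),f(b2,350,225,106,80,3.76)[:300,:400].copy() if 0 else cv2.resize(b2[225:330,340:480],(400,300))]),np.hstack([f(w,0,0,640,480,.625),cv2.resize(b2,(400,300))])])[:,:,::-1])
E
```

```text
time: 24.75
ee_pos: [519.5, 275.0, 143.0]
eef_rot: [[-0.082, 0.119, 0.99], [0.018, 0.993, -0.118], [-0.996, 0.008, -0.083]]
force: [0.1, -0.2, -0.5]
gripper_width: 0.586
gripper_force: 0.0
time: 25.75
ee_pos: [481.9, 279.3, 146.2]
eef_rot: [[-0.081, 0.12, 0.989], [0.018, 0.993, -0.119], [-0.997, 0.009, -0.083]]
force: [-0.6, 0.7, 0.7]
gripper_width: 0.589
gripper_force: 0.0
```

View pics/p6.png

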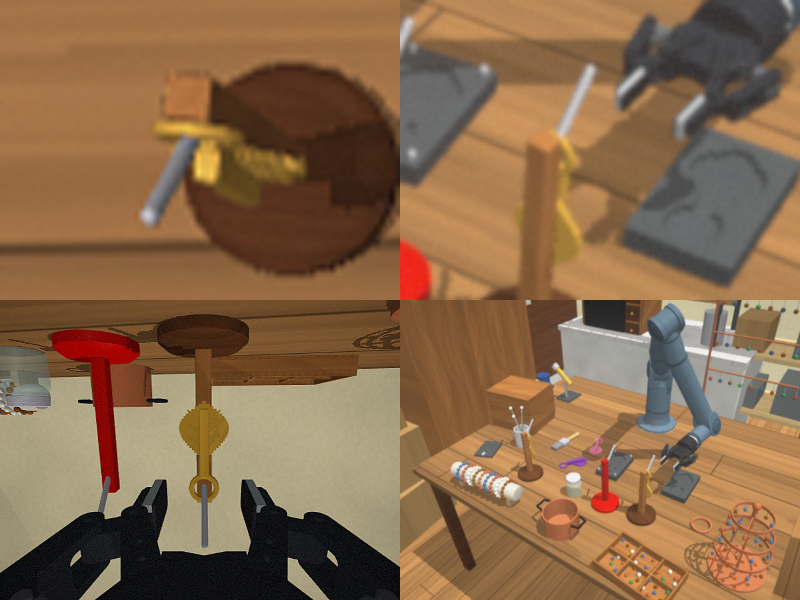

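The leaf hangs on the peg with its ring against the post, eye up and rib to the front. The gripper is clear and nothing else has been disturbed. I'll let it settle a moment, check for motion, and hand in.

```bash
python3 -m crank '[{"grip":0.05,"xyz":[0,0,-0.02],"turn":[0,0,0]},{"grip":0.05,"xyz":[0,0,-0.02],"turn":[0,0,0]},{"grip":0.05,"xyz":[0,0,0],"turn":[0,0,0]},{"grip":0.05,"xyz":[0,0,0],"turn":[0,0,0]},{"grip":0.05,"xyz":[0,0,0],"turn":[0,0,0]},{"grip":0.05,"xyz":[0,0,0],"turn":[0,0,0]},{"grip":0.05,"xyz":[0,0,0],"turn":[0,0,0]},{"grip":0.05,"xyz":[0,0,0],"turn":[0,0,0]},{"grip":0.05,"xyz":[0,0,0],"turn":[0,0,0]},{"grip":0.05,"xyz":[0,0,0],"turn":[0,0,0]}]'
python3 -m crank '[{"grip":0.05,"xyz":[0,0,0],"turn":[0,0,0]},{"grip":0.05,"xyz":[0,0,0],"turn":[0,0,0]},{"grip":0.05,"xyz":[0,0,0],"turn":[0,0,0]},{"grip":0.05,"xyz":[0,0,0],"turn":[0,0,0]},{"grip":0.05,"xyz":[0,0,0],"turn":[0,0,0]}]' >/dev/null
python3 - <<'E'
from h import *
import cv2
x=[bot.snapshot("wrist")[100:220,170*1:480].astype(int) for _ in range(4)]
print([np.abs(i-x[0]).mean().round(2) for i in x])
print(bot.hand_in())
E
```

```text
time: 26.9
ee_pos: [442.3, 284.0, 149.5]
eef_rot: [[-0.081, 0.121, 0.989], [0.018, 0.993, -0.119], [-0.997, 0.009, -0.083]]
force: [-0.5, 0.1, -0.0]
gripper_width: 0.584
gripper_force: 0.0
[np.float64(0.0), np.float64(3.3), np.float64(3.3), np.float64(3.31)]
the job is handed in; nothing more can be done
None
```

The brass leaf hangs by its eye on the empty peg, against the post, eye up and ribbed face to the front. I handed the job in at about 27.6 s; on the way I laid the leaf on the bench once to regrip it.

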